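Close the label printer and set it printing again

ROBOT

A 6-joint arm with a two-finger parallel gripper is mounted at the origin on the work surface. World frame = base frame: x ahead of the robot, y to its left, z up, the work surface at z = 0. Lengths are in mm, angles in rad, forces in N, time in s.
With the tool pointing down it reaches from about 225 to 725 mm from the base axis. Payload 3.1 kg.
Tool frame: the origin (TCP) lies between the finger pads; the fingertips stand 8 mm ahead of it and the grasp point (between the pads) lies 11 mm behind it (tips_ahead is the distance from the TCP to the fingertips, in mm); z points along the fingers, y is the line along which they close (so a half turn about z gives the same grasp; the last joint's range is limited). The gripper opens to 85 mm and grips with 20 to 120 N. Pads are 22 mm wide; open, the fingers measure 114 mm over their backs; the gripper's body (76 mm by 85 mm) begins 54 mm behind the grasp point. The pads swing forward as they close: fully open they stand 13 mm farther back than shut.
Start: joints at [-1.418, 0.048, 0.099, 1.622, 0, 1.443], TCP at [145.475, -504.435, 239.312] pointing down, gripper open.
Joint ranges: [-2.91, 2.91], [-0.99, 1.94], [-1.21, 1.42], [-2.12, 2.29], [-1.49, 1.47], [-3.14, 3.14]. Speed limits (rad/s): [2.79, 2.79, 3.14, 3.14, 3.14, 3.14].

INTERFACE

Orientations are given as a rotation vector (axis times angle).
In Python, from rig import * gives the robot as it stands.
- The arm moves only by the tool play_rows, never from a script. Its argument "rows" is a list of rows, each a list of 3 entries, a list of its own where there are three numbers: the opening, from -1 (shut) to 1 (fully open), then the shift along the tool's x, y, z in cm, then the turn, a rotation vector about the tool's x, y, z in degrees. A call has 1 to 10 rows; each row is the pose to reach, as a shift and turn from the pose commanded when the call began, along the tool's axes at that moment; what a row does not reach only later rows make up. A row lasts 1/8 s, in which the tool goes at most 62.5 mm and 10.7 degrees, less where a joint would pass 70% of its speed; a pose out of reach is approached as far as the arm can. A call with a gripper value outside its range is refused whole. The fingers move at their own pace and stop on an object; "grip_force" is the grip in N (left out, the last holds). Time passes only in rows, so rows that repeat a pose let the fingers close. It gives the time, the measured TCP pose, the force, the opening and the grip force at its end, in the units of the state.
- state(): the state, without advancing time (a new reading comes with each control period).
- snapshot(name): name is "scene" or "top"; returns the picture (420x560x3 uint8, blue, green, red); there is no depth.
- camera_info(name): a dict with "fx", "fy", "cx", "cy" (pixels), "R" (3x3) and "t" (3): a world point X has camera coordinates R X + t. Camera axes: x right, y down, z forward; pixel columns grow to the right and rows downward; lengths in mm; the calibration is good to about 2 mm. A picture is of the moment at which its call begins. camera_info takes no time and is no camera call.
- finish_job(): hands the job in; it is judged then, once.
The state is a dict: "clock": time; "joints": joint angles; "joint_velocities": joint speeds; "tau": joint torques, N m; "ee_pos": TCP position; "tcp_rot": TCP orientation; "ft_force": force on the tool from outside, world axes, zero at the start; "wrist_torque": the same for the moment, N m; "width": finger opening in mm; "grip_force": force on a finger pad.
Only numpy, scipy, OpenCV 4.12 (cv2) and the standard library are available. Lean on these libraries where they do the work, as an engineer would, in place of code of your own. Each camera call takes 0.05 s, during which the arm holds its last target. There are 200 camera calls.

TASK

A fresh roll of labels has just been laid in the label printer on the stockroom counter. Push its open lid down until it is fully shut, then press the green feed key right down and let it up to line up the first label, then press the yellow pause key right down and let it up so that the printer carries on. Only push: lift nothing, keep off the red cancel key, do not shift the printer, and leave the things around it as they are.

Things in the scene. Friction and masses are not known exactly. Their poses are not given: they have to be found in the camera images.
- printer: Grey label printer, loose on rubber feet, 2.2 kg; 270 deep (its x) x 220 wide (y) x 151 mm high, lid shut. Origin: centre of underside; front with keys faces its -x. The front 70 mm of its top is a key console sloping down to the front by 0.24 rad, 77 to 94 mm high; the shut lid's front lip stands 44 mm behind the key centres, 131 mm high, its flat top 151 mm.
- lid (a joint): Lid angle in rad: 0 fully shut, positive open (up to 1.15); hinged along the printer's y at the rear, so its front lip swings up and back. A stiff hinge holds it at any angle, also nearly shut; about 1 to 4 N down on the blue pad moves it.
- lid_hinge (a point): Point on the lid's hinge line, mid-width: 130 mm behind the printer's origin (+x), 100 mm above the counter. Axes as the printer's.
- lid_pad (a point): Centre of the top of the blue push pad (36 mm by 80 mm, long along the printer's y) just behind the lid's front lip. Lid shut: 169 mm before and 40 mm above the hinge (radius 174 mm), sloping down to the front by 0.35 rad; it turns about the hinge as the lid opens. Axes: the lid's own, equal to the printer's when shut.
- feed_key (a joint): Travel of the green feed key in m: 0 up, 0.005 right down; sprung, about 1 N to start and 4.6 N right down.
- feed_key_top (a point): Centre of the top of the green feed key (white arrow), the middle one of three keys in a row along the printer's y, 54 mm apart; caps 26 mm (front to back) by 32 mm, standing 8 mm proud of the console. Its z is the console's normal, 0.24 rad from vertical towards the printer's front; the key moves along it, down.
- pause_key (a joint): Travel of the yellow pause key in m: 0 up, 0.005 right down; spring as the feed key.
- pause_key_top (a point): Centre of the top of the yellow pause key (two dark bars), on the printer's +y side of the feed key; same size, axes and travel.
- cancel_key (a joint): Travel of the red cancel key in m: 0 up, 0.005 down; spring as the feed key. To be left alone.
- cancel_key_top (a point): Centre of the top of the red cancel key (white cross), on the printer's -y side of the feed key; same size and axes.
- spare_roll: Spare roll of white labels standing on end, 88 mm across, 102 mm high; origin at the centre of its underside. Bystander beside the printer.
- stock_bin: Blue open stock bin with brass fittings, 150 mm (x) by 100 mm (y), 70 mm high; origin at the centre of its underside. Bystander.
- elbow: White plastic pipe elbow standing on one socket, the other pointing along its -x; 58 mm wide, 83 mm long, 79 mm high; origin under the standing socket. Bystander.
- ball_valve: Brass ball valve lying on the counter, 72 mm along its x, 34 mm wide, 48 mm high, with a red lever reaching 80 mm to its -x; origin under the middle of its body. Bystander.

How it is judged (in metres and radians):
On the way, in this order (a step that is already met when the one before it is completed fails the run):
1. the lid is pushed fully shut (value of joint lid below 0.02 rad), for 0.2 s.
2. the green feed key is pressed right down, with the lid shut (value of joint feed_key above 0.0038 m and value of joint lid below 0.03 rad), for 0.05 s.
3. the feed key is let up (value of joint feed_key below 0.001 m), for 0.05 s.
4. the yellow pause key is pressed right down, with the lid shut (value of joint pause_key above 0.0038 m and value of joint lid below 0.03 rad), for 0.05 s.
5. the pause key is let up (value of joint pause_key below 0.001 m), for 0.05 s.
At the end, for the whole second after the job is handed in: Lid shut (within 0.03 rad), all three keys up, printer standing within 20 mm of where it stood, and the spare roll, bin, elbow and valve upright within 20 mm of where they stood (value of joint lid below 0.03 rad and value of joint each of feed_key, pause_key, cancel_key below 0.001 m and distance of each of printer, spare_roll, stock_bin, elbow, ball_valve from where it was at the start of the episode below 0.02 m and angle between printer's own z axis and vertical below 0.05 rad and linear speed of printer below 0.02 m/s and angle between each of spare_roll, stock_bin, elbow, ball_valve's own z axis and vertical below 0.1 rad); the robot touches nothing.
It fails at once if the red cancel key is pressed (value of joint cancel_key above 0.0015 m).
It fails at once if the feed or pause key is pressed while the lid is open, or both are pressed together ((value of joint lid above 0.04 rad and value of joint any of feed_key, pause_key above 0.002 m) or value of joint each of feed_key, pause_key above 0.002 m).
It fails at once if the lid is pulled open wider (value of joint lid above 0.95 rad).
It fails at once if the printer is shifted, lifted or tipped (distance of printer from where it was at the start of the episode above 0.02 m or height (world z) of printer above 0.006 m or angle between printer's own z axis and vertical above 0.08 rad).
It fails at once if something beside the printer is moved or lifted (distance of any of spare_roll, stock_bin, elbow, ball_valve from where it was at the start of the episode above 0.02 m or height (world z) of any of spare_roll, stock_bin, elbow, ball_valve above 0.006 m).
It also fails if it takes over 51 s, if anything falls off the work surface, if the arm or the gripper's body presses on something with over 40 N, if the wrist force passes 120 N, or if a joint passes its speed limit or range.

## Working session

There is one attempt and no reset: what is moved stays moved. The work goes in short steps, Python scripts to look and compute and a tool call to move; the robot and the scene stay as the last step left them, time stands still between calls to the robot, and variables do not carry over. Pictures are saved under pics/ and viewed, at most 10 in all, crops included, and the job is handed in when it is done.

Besides the shell and the picture viewer there is one more tool, called after "Call:" as a command line: name --argument value ..., lists and objects as JSON in quotes. play_rows: Moves the arm, as the interface text tells. Its arguments: {"type":"object","properties":{"rows":{"type":"array","items":{"type":"array"}},"grip_force":{"type":"number"}},"required":["rows"]}

```bash
mkdir -p pics; python3 - <<'E'
from rig import *
import cv2
for n in("scene","top"):
    cv2.imwrite(f"pics/{n}0.png",cv2.resize(snapshot(n),(784,588),interpolation=cv2.INTER_CUBIC)); print(n,camera_info(n))
print(state())
E
```

```text
scene {'fx': 496.3778833771644, 'fy': 496.3778833771644, 'cx': 285.7742680836144, 'cy': 210.25496669361752, 'R': array([[-0.87113367,  0.49095033, -0.00969055],
       [ 0.35196581,  0.61051764, -0.70949861],
       [-0.34241232, -0.62147887, -0.7046402 ]]), 't': array([ 507.31293261, -148.02367546, 1283.60302853])}
top {'fx': 421.7015031354603, 'fy': 421.7015031354603, 'cx': 276.07605835135723, 'cy': 211.49829368893643, 'R': array([[-8.61102602e-02, -9.96285214e-01,  8.91639877e-04],
       [-9.75790665e-01,  8.41582258e-02, -2.01866223e-01],
       [ 2.01041294e-01, -1.82528069e-02, -9.79412698e-01]]), 't': array([  77.50221509,  615.38053528, 1084.12398123])}
{'clock': 0.1, 'joints': array([-1.41779441e+00,  4.86755709e-02,  9.77415966e-02,  1.62199877e+00,
       -1.89704789e-05,  1.44299496e+00]), 'joint_velocities': array([ 9.51356323e-04,  2.81643319e-04,  2.25168617e-03,  2.67326795e-04,
       -8.43455659e-05,  9.90440228e-05]), 'tau': array([ 3.43359883e-03, -3.39850688e+01,  3.20936680e+01,  1.58690190e-02,
        1.68861669e-05, -1.82968265e-06]), 'ee_pos': array([ 145.3907357 , -503.90590446,  238.22830322]), 'tcp_rot': array([-3.10856398e+00, -4.39338157e-01,  7.20312978e-05]), 'ft_force': array([ 1.40951802, -0.44810253,  0.22602093]), 'wrist_torque': array([-0.00321493,  0.04165526,  0.04280206]), 'grip_force': 0.0, 'width': 85.02260370672056}
```

View pics/scene0.png

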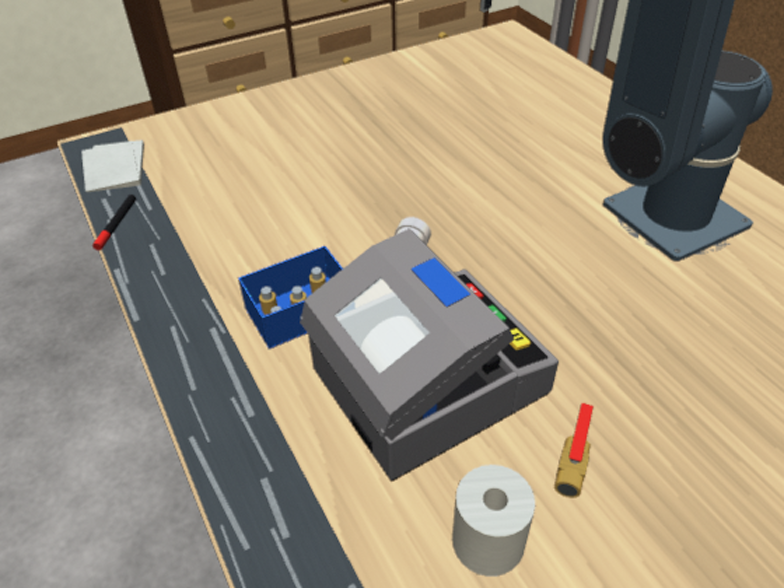

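View pics/top0.png

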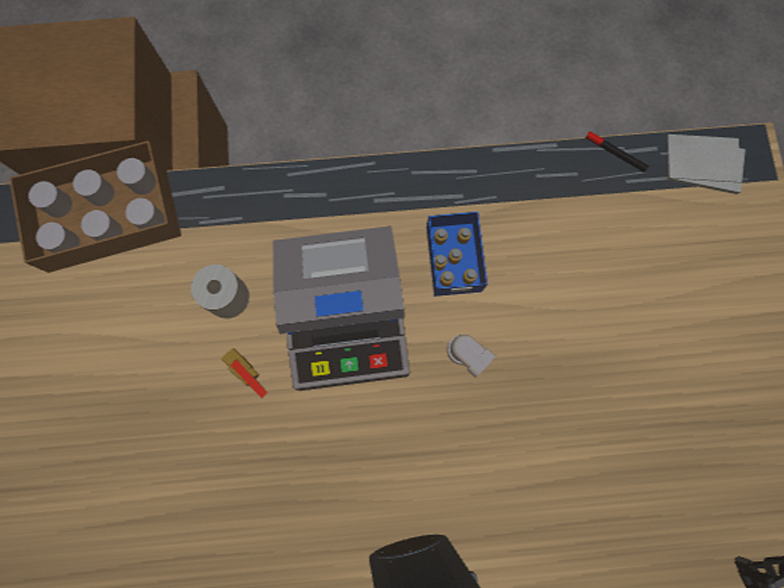

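The views show the printer with its keys at about (320,368), (349,365) and (378,361) in the enlarged top picture. The blue pad is near (339,303), and the lid is partly open. I'll zoom in for better pixel positions.

```bash
python3 - <<'E'
from rig import *
import cv2, numpy as np
a=snapshot("top")[155:285,185:305]; b=snapshot("scene")[155:345,205:405]
A=cv2.resize(a,None,fx=4.4,fy=4.4,interpolation=cv2.INTER_CUBIC); B=cv2.resize(b,None,fx=3,fy=3,interpolation=cv2.INTER_CUBIC)
cv2.imwrite("pics/a.png",A);cv2.imwrite("pics/b.png",B)
# colour blobs
for n in("top","scene"):
    h=cv2.cvtColor(snapshot(n),cv2.COLOR_BGR2HSV)
    for c,lo,hi in(("yel",(24,150,120),(34,255,255)),("grn",(50,120,80),(85,255,255)),("blue",(105,150,130),(118,255,255)),("red",(170,150,120),(180,255,255)),("red0",(0,200,120),(4,255,255))):
        m=cv2.inRange(h,lo,hi);k=cv2.connectedComponentsWithStats(m)
        print(n,c,[(k[2][i].tolist(),k[3][i].round(1).tolist()) for i in range(1,k[0]) if k[2][i][4]>40])
E
```

```text
top yel [([222, 258, 14, 11, 106], [228.5, 262.7])]
top grn [([243, 255, 13, 11, 97], [249.1, 260.0])]
top blue [([308, 160, 34, 46, 709], [325.6, 181.2]), ([225, 208, 34, 18, 468], [241.6, 216.4])]
top red []
top red0 [([420, 94, 11, 8, 42], [424.7, 97.9]), ([264, 253, 12, 10, 65], [269.8, 257.3]), ([166, 258, 24, 25, 139], [177.4, 270.3])]
scene yel [([365, 234, 14, 14, 102], [370.6, 241.4])]
scene grn [([349, 218, 13, 11, 46], [355.0, 222.8])]
scene blue [([294, 185, 41, 34, 652], [314.3, 201.0]), ([178, 208, 37, 19, 167], [197.3, 216.5])]
scene red []
scene red0 [([68, 165, 10, 11, 57], [72.5, 169.9]), ([407, 289, 16, 40, 309], [414.8, 308.7])]
```

View pics/a.png

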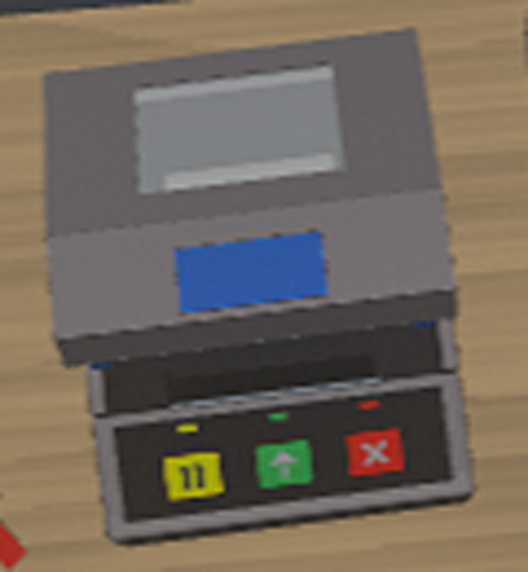

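View pics/b.png

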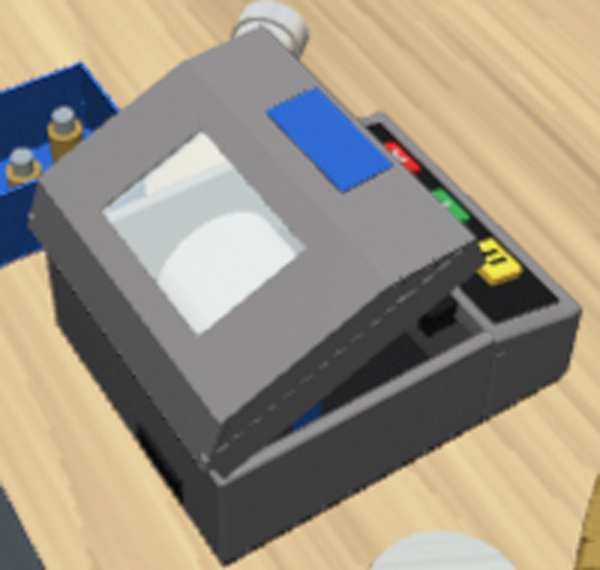

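```bash
cat > g.py <<'E'
import numpy as np
from scipy.optimize import least_squares
from rig import *
C={n:camera_info(n) for n in("top","scene")}
def proj(n,X):
    c=C[n];p=c["R"]@X+c["t"];return np.array([c["fx"]*p[0]/p[2]+c["cx"],c["fy"]*p[1]/p[2]+c["cy"]])
def W(q,P):
    x,y,a=q[:3];c,s=np.cos(a),np.sin(a);return np.array([x+c*P[0]-s*P[1],y+s*P[0]+c*P[1],P[2]])
def key(q,j): # top centre
    kx=q[4];return W(q,[kx,54*j,77+(kx+1.9+135)*np.tan(.24)+7.8])
def pad(q,u=0,v=0,th=None):
    th=q[3] if th is None else th
    l=np.array([-169+u*np.cos(.35),40+u*np.sin(.35)])
    return W(q,[130+l[0]*np.cos(th)+l[1]*np.sin(th),v,100-l[0]*np.sin(th)+l[1]*np.cos(th)])
A=lambda u,v:((u+.5)/4.4+184.5,(v+.5)/4.4+154.5)
B=lambda u,v:((u+.5)/3+204.5,(v+.5)/3+154.5)
obs=[("top",lambda q:key(q,1),A(193,476)),("top",lambda q:key(q,0),A(285,463)),("top",lambda q:key(q,-1),A(375,452)),("scene",lambda q:key(q,1),B(501,257)),
("top",lambda q:pad(q,18,40),A(176,248)),("top",lambda q:pad(q,18,-40),A(323,233)),("top",lambda q:pad(q,-18,-40),A(327,296)),("top",lambda q:pad(q,-18,40),A(182,312)),
("scene",lambda q:pad(q,18,-40),B(267,110)),("scene",lambda q:pad(q,-18,-40),B(318,87)),("scene",lambda q:pad(q,-18,40),B(392,167)),("scene",lambda q:pad(q,18,40),B(344,192)),
("top",lambda q:W(q,[-135,-110,77]),A(470,493)),("top",lambda q:W(q,[-135,110,77]),A(117,540)),("scene",lambda q:W(q,[-135,110,77]),B(580,312)),("scene",lambda q:W(q,[135,110,0]),B(226,564))]
f=lambda q:np.concatenate([proj(n,g(q))-o for n,g,o in obs])
if __name__=="__main__":
    r=least_squares(f,[500,50,0,.4,-103],x_scale=[10,10,.1,.1,5],loss="soft_l1")
    q=r.x;print(q.round(3));print(f(q).reshape(-1,2).round(1).tolist());np.save("q.npy",q)
    for j in(-1,0,1):print("key",j,key(q,j).round(1))
    for t in(q[3],.2,0):print("pad",t,pad(q,th=t).round(1))
    for P in([-135,110,0],[-135,-110,0],[135,110,0],[135,-110,0]):print(W(q,P).round())
E
python3 g.py
```

```text
[ 5.96702e+02  1.10274e+02  4.10000e-02  3.84000e-01 -1.05477e+02]
[[-0.4, 0.2], [-0.5, 0.5], [-0.2, 0.3], [-3.0, -0.8], [-0.5, 0.9], [-0.6, 0.2], [0.2, 0.4], [-0.4, 1.0], [-0.5, 0.1], [-0.8, 0.1], [0.3, -0.5], [-1.0, -0.3], [0.9, 0.1], [-2.7, 0.2], [0.6, -1.2], [-2.7, 3.9]]
key -1 [493.5  52.   92.5]
key 0 [491.3 106.   92.5]
key 1 [489.1 159.9  92.5]
pad 0.3842783453205693 [585.  109.8 200.4]
pad 0.2 [569.  109.1 172.8]
pad 0 [557.7 108.7 140. ]
[457. 215.   0.]
[466.  -5.   0.]
[727. 226.   0.]
[736.   6.   0.]
```

Call:
play_rows --rows '[[-1, [59.3, -46.8, -3.1], [0, 0, -166]], [-1, [59.3, -46.8, -3.1], [0, 0, -166]], [-1, [59.3, -46.8, -3.1], [0, 0, -166]], [-1, [59.3, -46.8, -3.1], [0, 0, -166]], [-1, [59.3, -46.8, -3.1], [0, 0, -166]], [-1, [59.3, -46.8, -3.1], [0, 0, -166]], [-1, [59.3, -46.8, -3.1], [0, 0, -166]], [-1, [59.3, -46.8, -3.1], [0, 0, -166]], [-1, [59.3, -46.8, -3.1], [0, 0, -166]], [-1, [59.3, -46.8, -3.1], [0, 0, -166]]]'

```text
clock: 1.55
ee_pos: [510.3, 5.0, 265.2]
tcp_rot: [1.477, 2.772, -0.0]
ft_force: [0.5, -0.4, 0.3]
width: 0.2
grip_force: 0.0
```

```bash
cat > t.py <<'E'
import sys,numpy as np
from scipy.spatial.transform import Rotation as Ro
from rig import *
# usage: t.py tilt x y z [x y z ...]  (TCP targets); tilt about the printer's y, + = tool top leaning to front
s=state();R=Ro.from_rotvec(s["tcp_rot"]);q=np.load("q.npy");a=[float(v) for v in sys.argv[1:]]
def tgt(tilt):
    c,n=np.cos(q[2]),np.sin(q[2]);px=np.array([c,n,0]);py=np.array([-n,c,0])
    z=np.array([0,0,-1])*np.cos(tilt)+px*np.sin(tilt);y=py;x=np.cross(y,z)
    return Ro.from_matrix(np.c_[x,y,z])
T=tgt(a[0])
print("pos",s["ee_pos"].round(1),"F",s["ft_force"].round(1),"w",round(s["width"],1),"j",s["joints"].round(2),"t",round(s["clock"],2))
for p in np.array(a[1:]).reshape(-1,3):
    print("cm",(R.inv().apply(p-s["ee_pos"])/10).round(2),"deg",np.degrees((R.inv()*T).as_rotvec()).round(1))
E
python3 t.py 0 585 110 270
```

```text
pos [510.3   5.  265.2] F [ 0.5 -0.4  0.3] w 0.2 j [-0.12  0.02  0.12  1.67 -0.    0.86] t 1.55
cm [ 4.55 12.06 -0.48] deg [ -0.    0.1 -58.4]
```

Call:
play_rows --rows '[[-1, [4.5, 12.1, 1.0], [0, 0, -58.4]], [-1, [4.5, 12.1, 1.0], [0, 0, -58.4]], [-1, [4.5, 12.1, 1.0], [0, 0, -58.4]], [-1, [4.5, 12.1, 1.0], [0, 0, -58.4]], [-1, [4.5, 12.1, 1.0], [0, 0, -58.4]], [-1, [4.5, 12.1, 2.0], [0, 0, -58.4]], [-1, [4.5, 12.1, 3.0], [0, 0, -58.4]], [-1, [4.5, 12.1, 3.5], [0, 0, -58.4]], [-1, [4.5, 12.1, 3.5], [0, 0, -58.4]]]'

```text
clock: 2.68
ee_pos: [584.9, 107.4, 229.2]
tcp_rot: [0.051, -3.14, 0.0]
ft_force: [-0.2, -0.3, -0.4]
width: 0.3
grip_force: 0.0
```

```bash
python3 t.py 0 585 110 209; python3 - <<'E'
from g import *
import cv2
q=np.load("q.npy")
for t in(.384,.3,.2,.1,0.05,0,-.05):print(t,pad(q,th=t).round(1))
cv2.imwrite("pics/c.png",cv2.resize(snapshot("scene")[120:320,200:420],None,fx=3,fy=3))
E
```

```text
pos [584.9 107.4 229.2] F [-0.2 -0.3 -0.4] w 0.3 j [ 0.07  0.23  0.28  1.62 -0.    0.04] t 2.67
cm [-0.02  0.26  2.02] deg [-0.  -0.1 -0.5]
0.384 [585.  109.8 200.4]
0.3 [577.1 109.5 188.2]
0.2 [569.  109.1 172.8]
0.1 [562.6 108.9 156.7]
0.05 [559.9 108.8 148.4]
0 [557.7 108.7 140. ]
-0.05 [555.9 108.6 131.5]
```

View pics/c.png

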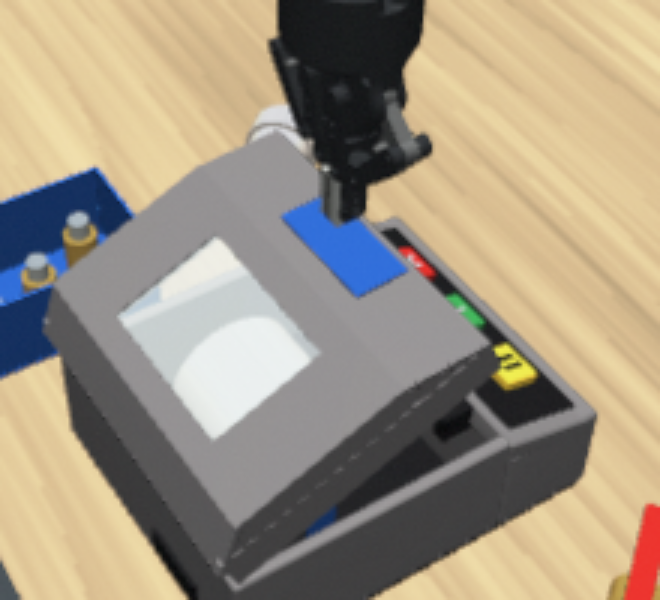

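Call:
play_rows --rows '[[-1, [0, 0.2, 1.2], [0, 0, 0]], [-1, [0, 0.2, 2.0], [0, 0, 0]], [-1, [0.4, 0.2, 2.6], [0, 0, 0]], [-1, [0.8, 0.2, 3.3], [0, 0, 0]], [-1, [1.2, 0.2, 4.0], [0, 0, 0]], [-1, [1.6, 0.2, 4.8], [0, 0, 0]], [-1, [1.9, 0.2, 5.5], [0, 0, 0]], [-1, [2.2, 0.2, 6.2], [0, 0, 0]], [-1, [2.5, 0.2, 6.8], [0, 0, 0]], [-1, [2.5, 0.2, 6.8], [0, 0, 0]]]'

```text
clock: 3.98
ee_pos: [560.2, 108.6, 161.0]
tcp_rot: [0.052, -3.141, 0.0]
ft_force: [-1.2, -0.7, 0.6]
width: 0.1
grip_force: 0.0
```

```bash
python3 t.py 0 557.7 109 152
```

```text
pos [560.2 108.6 161. ] F [-1.2 -0.7  0.6] w 0.1 j [ 0.07  0.16  0.07  1.48 -0.    0.04] t 3.98
cm [0.25 0.05 0.9 ] deg [-0.  -0.  -0.4]
```

Call:
play_rows --rows '[[-1, [0.1, 0, 0.4], [0, 0, 0]], [-1, [0.2, 0, 0.7], [0, 0, 0]], [-1, [0.2, 0, 0.9], [0, 0, 0]], [-1, [0.2, 0, 0.9], [0, 0, 0]]]'

```text
clock: 4.47
ee_pos: [558.2, 108.5, 152.7]
tcp_rot: [0.053, -3.141, 0.0]
ft_force: [-1.3, -0.2, 1.2]
width: -0.3
grip_force: 0.2
```

Call:
play_rows --rows '[[-1, [0, 0, 0.15], [0, 0, 0]], [-1, [0, 0, 0.3], [0, 0, 0]], [-1, [0, 0, 0.3], [0, 0, 0]]]'

```text
clock: 4.85
ee_pos: [558.1, 108.5, 151.5]
tcp_rot: [-0.053, 3.14, -0.0]
ft_force: [-4.5, -0.8, 6.5]
width: -0.2
grip_force: 3.8
```

Call:
play_rows --rows '[[-1, [0, 0, 0.2], [0, 0, 0]], [-1, [0, 0, 0.2], [0, 0, 0]], [-1, [0, 0, 0.2], [0, 0, 0]]]'

```text
clock: 5.22
ee_pos: [558.1, 108.5, 151.3]
tcp_rot: [-0.053, 3.139, -0.0]
ft_force: [-6.1, -0.8, 12.9]
width: -0.1
grip_force: 6.8
```

```bash
python3 - <<'E'
from rig import *
import cv2
cv2.imwrite("pics/d.png",cv2.resize(snapshot("scene")[120:320,200:420],None,fx=3,fy=3))
E
```

```text
(no output)
```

View pics/d.png

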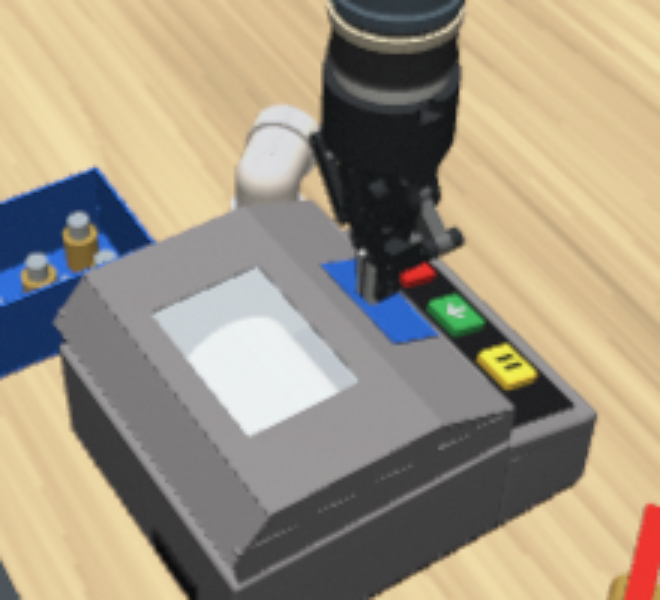

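The lid is fully shut: its seam is closed along the side and the reaction is 13 N. The green key is at about (455,313) and the yellow key at (507,366) in this crop. Next I retract up and to the front, with tilt.

```bash
python3 t.py 0.24 558 109 200 455 106 180
```

```text
pos [558.2 108.5 151.4] F [-5.4 -0.6 12.8] w 0.0 j [ 0.07  0.16  0.04  1.45 -0.    0.04] t 5.28
cm [ 0.    0.05 -4.86] deg [ -0.1 -13.6  -0.4]
cm [10.31  0.09 -2.88] deg [ -0.1 -13.6  -0.4]
```

Call:
play_rows --rows '[[-1, [0, 0, -2.0], [0, 0, 0]], [-1, [0, 0, -5.0], [0, 0, 0]], [-1, [3, 0, -5.0], [0, -5, 0]], [-1, [7, 0, -4.5], [0, -13.6, 0]], [-1, [10.3, 0, -3.5], [0, -13.6, 0]], [-1, [10.3, 0, -3.5], [0, -13.6, 0]], [-1, [10.3, 0, -3.5], [0, -13.6, 0]]]'

```text
clock: 6.15
ee_pos: [456.3, 105.2, 183.8]
tcp_rot: [-0.049, 2.901, 0.006]
ft_force: [0.2, -0.3, 0.4]
width: 0.2
grip_force: 0.0
```

```bash
python3 - <<'E'
from rig import *
import cv2,numpy as np
a=snapshot("top")[195:285,200:310]; b=snapshot("scene")[175:275,310:410]
A=cv2.resize(a,None,fx=4,fy=4,interpolation=cv2.INTER_CUBIC); B=cv2.resize(b,None,fx=4,fy=4,interpolation=cv2.INTER_CUBIC)
c=np.zeros((400,840,3),np.uint8)[:,:800];c[:360,400:]=A[:,:400];c[:,:400]=B
cv2.imwrite("pics/e.png",c)
E
```

```text
(no output)
```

View pics/e.png

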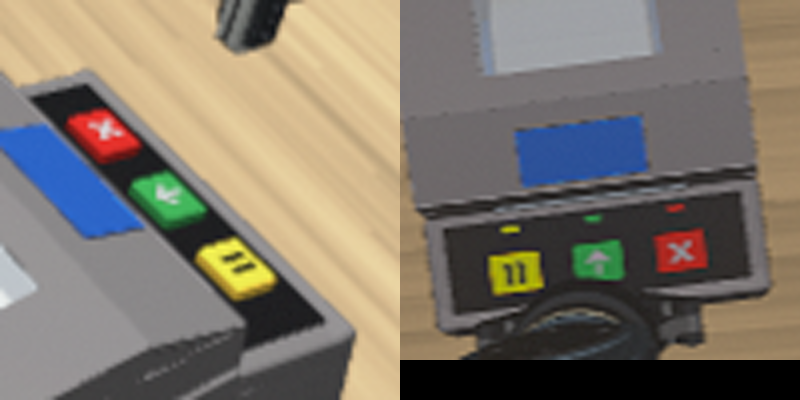

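```bash
python3 - <<'E'
from g import *
q=np.load("q.npy")
for j,s,t in((-1,(104,130),(281,252)),(0,(168,194),(198,261)),(1,(239,262),(116,271))):
    o=np.array([(t[0]+.5)/4+199.5,(t[1]+.5)/4+194.5,(s[0]+.5)/4+309.5,(s[1]+.5)/4+174.5])
    r=least_squares(lambda X:np.r_[proj("top",X),proj("scene",X)]-o,key(q,j));print(j,r.x.round(1),r.fun.round(1),"model",key(q,j).round(1))
E
python3 t.py .24 484.6 105.8 119.7
```

```text
-1 [493.4  51.7  89.8] [-0.1  0.2 -0.2 -0. ] model [493.5  52.   92.5]
0 [491.8 106.1  90.7] [-0.2  0.3 -0.3 -0.1] model [491.3 106.   92.5]
1 [488.9 160.2  91.3] [-0.6  0.7 -0.7 -0.1] model [489.1 159.9  92.5]
pos [457.1 105.2 184.3] F [ 0.8  0.7 -0. ] w -0.1 j [ 0.09 -0.37 -0.4   1.3  -0.01  0.06] t 6.25
cm [-1.13 -0.03  6.93] deg [-0.1 -0.  -0.4]
```

Call:
play_rows --rows '[[-1, [-1.1, 0, 4.0], [0, 0, 0]], [-1, [-1.1, 0, 7.0], [0, 0, 0]], [-1, [-1.1, 0, 8.2], [0, 0, 0]], [-1, [-1.1, 0, 8.2], [0, 0, 0]]]'

```text
clock: 6.75
ee_pos: [485.5, 106.0, 105.3]
tcp_rot: [-0.048, 2.906, 0.006]
ft_force: [1.1, 0.5, 0.8]
width: -0.1
grip_force: 0.0
```

Call:
play_rows --rows '[[-1, [0, 0, 0.4], [0, 0, 0]], [-1, [0, 0, 0.8], [0, 0, 0]], [-1, [0, 0, 1.0], [0, 0, 0]], [-1, [0, 0, 1.0], [0, 0, 0]]]'

```text
clock: 7.25
ee_pos: [488.6, 106.3, 97.4]
tcp_rot: [-0.049, 2.901, 0.006]
ft_force: [1.1, -0.8, 2.0]
width: -0.1
grip_force: 1.4
```

Call:
play_rows --rows '[[-1, [0, 0, 0.2], [0, 0, 0]], [-1, [0, 0, 0.4], [0, 0, 0]], [-1, [0, 0, 0.4], [0, 0, 0]]]'

```text
clock: 7.62
ee_pos: [489.3, 106.3, 94.8]
tcp_rot: [-0.049, 2.901, 0.006]
ft_force: [-4.4, -0.5, 12.5]
width: 0.2
grip_force: 6.7
```

Call:
play_rows --rows '[[-1, [0, 0, 0.2], [0, 0, 0]], [-1, [0, 0, 0.2], [0, 0, 0]], [-1, [0, 0, 0.2], [0, 0, 0]]]'

```text
clock: 8.0
ee_pos: [489.4, 106.4, 94.6]
tcp_rot: [-0.049, 2.901, 0.006]
ft_force: [-11.6, -1.3, 21.4]
width: 0.3
grip_force: 11.7
```

Call:
play_rows --rows '[[-1, [0, 0, -1.0], [0, 0, 0]], [-1, [0, 0, -3.0], [0, 0, 0]], [-1, [0, 0, -3.0], [0, 0, 0]], [-1, [0, 2.7, -3.0], [0, 0, 0]], [-1, [0, 5.4, -3.0], [0, 0, 0]], [-1, [0, 5.4, -3.0], [0, 0, 0]]]'

```text
clock: 8.75
ee_pos: [479.0, 160.9, 117.5]
tcp_rot: [-0.052, 2.907, 0.005]
ft_force: [0.3, 0.6, -0.6]
width: -0.2
grip_force: 0.0
```

```bash
python3 t.py .24 486.9 159.8 98.5; python3 - <<'E'
from rig import *
import cv2
cv2.imwrite("pics/f.png",cv2.resize(snapshot("scene")[155:295,240:420],None,fx=4,fy=4))
E
```

```text
pos [479.  160.9 117.5] F [ 0.3  0.6 -0.6] w -0.2 j [ 0.22 -0.24 -0.43  1.15 -0.04  0.18] t 8.75
cm [-0.33 -0.14  2.03] deg [-0.1 -0.3 -0.3]
```

View pics/f.png

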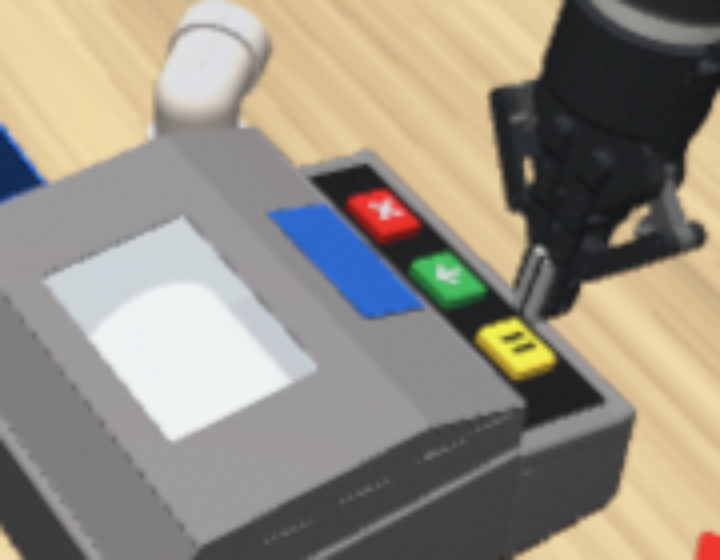

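The lid is shut, the green key is back up, and the fingers hover at about (535,290), over the yellow key at (517,345).

Call:
play_rows --rows '[[-1, [-0.3, -0.1, 1.2], [0, 0, 0]], [-1, [-0.3, -0.1, 1.8], [0, 0, 0]], [-1, [-0.3, -0.1, 2.3], [0, 0, 0]], [-1, [-0.3, -0.1, 2.7], [0, 0, 0]], [-1, [-0.3, -0.1, 2.7], [0, 0, 0]]]'

```text
clock: 9.43
ee_pos: [488.5, 158.4, 95.2]
tcp_rot: [-0.048, 2.905, 0.003]
ft_force: [-8.9, -2.4, 10.4]
width: 0.2
grip_force: 6.2
```

Call:
play_rows --rows '[[-1, [0, 0, 0.2], [0, 0, 0]], [-1, [0, 0, 0.3], [0, 0, 0]], [-1, [0, 0, 0.3], [0, 0, 0]], [-1, [0, 0, 0.3], [0, 0, 0]]]'

```text
clock: 9.93
ee_pos: [488.7, 158.4, 94.9]
tcp_rot: [-0.048, 2.905, 0.003]
ft_force: [-17.1, -3.9, 22.4]
width: 0.0
grip_force: 13.4
```

Bottomed out, so I retract clear and check.

Call:
play_rows --rows '[[-1, [0, 0, -1.0], [0, 0, 0]], [-1, [0, 0, -4.0], [0, 0, 0]], [-1, [0, 0, -8.0], [0, 0, 0]], [-1, [0, 0, -12.0], [0, 0, 0]], [-1, [0, 0, -12.0], [0, 0, 0]], [-1, [0, 0, -12.0], [0, 0, 0]]]'

```text
clock: 10.68
ee_pos: [462.0, 158.4, 207.2]
tcp_rot: [-0.048, 2.904, 0.006]
ft_force: [-0.3, -0.1, -0.3]
width: 0.2
grip_force: 0.0
```

```bash
python3 - <<'E'
from rig import *
import cv2
cv2.imwrite("pics/h.png",cv2.resize(snapshot("scene")[155:355,240:440],None,fx=3,fy=3))
E
```

```text
(no output)
```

View pics/h.png

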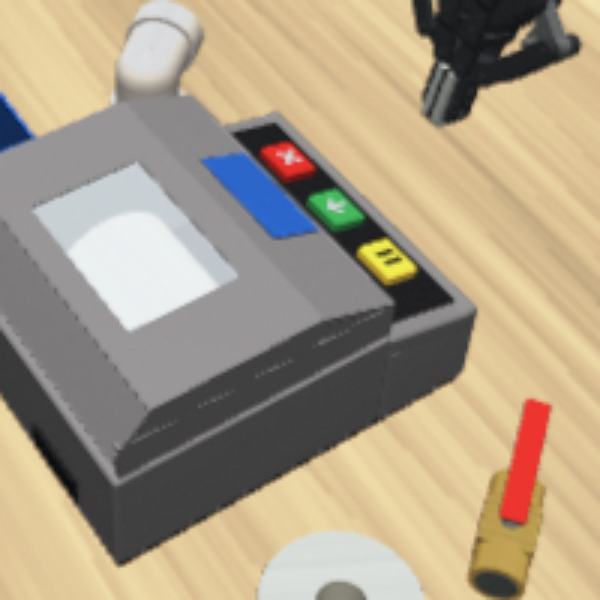

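The lid is shut, all three keys are up with yellow at (388,260), nothing has moved, and the arm is clear.

```bash
python3 -c "
from rig import *
print(finish_job())"
```

```text
the job is handed in; nothing more can be done
None
```

I pushed the lid shut, pressed and released the green feed key and then the yellow pause key, saw nothing out of place in the last picture, and handed the job in at about 11 s; no verdict came back.

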